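# Draw the setting plate out from under the slide box

### The job

The setting plate I need is lying under the wooden slide box, with a loupe standing on the box. Take the plate by its grip block and slide it straight out between the two brackets of the stop until the whole plate is past them, and let go of it lying flat on the worktop. Do not touch or lift the box or the loupe: the box must come down flat on the worktop behind the brackets, with the loupe still standing on it.

Things in the scene. Friction and masses are not known exactly. Their poses are not given: they have to be found in the camera images.
- stop: Two upright steel angle brackets fixed to the worktop in a row along x, each 22 mm wide, 6 mm thick, 40 mm high, with a clear gap of 62 mm between them. Origin on the worktop in the middle of the gap, half-way through the uprights' thickness; +y is the level direction in which the plate is drawn out, away from the box; z up. Their feet, 7 mm high with the screw heads, reach to y = +21 mm.
- plate_grip (a point): Centre of the black grip block (18 mm wide in x, 24 long in y, 30 high from the worktop, free sides) on the +y end of the aluminium plate under the box, 20 mm above the plate's underside, some 62 mm in front of the brackets. 6 mm thick, 130 g; behind an 18 mm tongue it is 44 mm wide and ends 152 mm behind (-y) this point. An identical spare lies alone at the back: not wanted.
- case: Brown wooden slide box, shut, loose, 100 g, 66 mm (x) by 90 mm (y), 34 mm high; origin at the centre of its underside, z up. It rests on the plate (underside 6 mm above the worktop), its 90 mm side facing the brackets, 5 to 15 mm behind them. As the plate is drawn out it rides along, comes to rest against the brackets, which it cannot pass, and drops 6 mm off the plate's rear end.
- eye_loupe: Black eye loupe, 36 mm diameter, 34 mm high, 35 g, standing loose on its wide end about the middle of the box lid. Origin at the centre of its underside, z up.
Not all that is in view belongs to the job. What is shaped like the eye_loupe but orange is not meant.

How it is judged:
By the outcome, as a careful person would: the job done as asked, in the order asked, and still so for the second after the job is handed in, with the robot touching nothing.
It also fails if it takes over 40 s, if anything falls off the work surface, if the arm or the gripper's body presses on something with over 40 N, if the wrist force passes 120 N, or if a joint passes its speed limit or range.

### The arm

A 6-joint arm with a two-finger parallel gripper is mounted at the origin on a cart in front of the work surface, level with it; the furniture and walls round the work are solid. World frame = base frame: x ahead of the robot, y to its left, z up, the work surface at z = 0. Lengths are in m, angles in rad, forces in N, time in s.
With the tool pointing down it reaches from about 0.35 to 0.85 m from the base axis. Payload 8.1 kg.
Tool frame: the origin (TCP) lies at the very end of the fingers, on their centre line; the grasp point (between the pads) lies 19 mm behind it (env.grip_point_offset is the distance from the TCP to the grasp point, in m); z points along the fingers, y is the direction in which the jaws open and shut (so a half turn about z gives the same grasp; the last joint's range is limited). The gripper opens to 85 mm and grips with 20 to 120 N. Pads are 22 mm wide; open, the fingers measure 114 mm over their backs; the gripper's body (76 mm by 85 mm) begins 54 mm behind the grasp point. The pads swing forward as they close: fully open they stand 13 mm farther back than shut.
Start: joints at [1.047, 0.13, 1.488, -0, 1.523, -0.085], TCP at [0.255, 0.543, 0.231] pointing down, gripper open.
Joint ranges: [-2.96, 2.96], [-0.89, 2.26], [0.02, 2.5], [-1.34, 4.48], [0, 2.73], [-2.66, 2.66]. Speed limits (rad/s): [2.39, 2.39, 2.79, 3.14, 3.14, 3.14].

### API

Orientations are given as a unit quaternion [x, y, z, w].
In Python, from plant import env, vision gives the robot as it stands. The module is installed in compiled form; this text tells all that it offers.
- The arm moves only by the tool move_arm, never from a script. Its argument "rows" is a list of rows, each an object of numbers: "tx", "ty", "tz": the shift along the world's x, y, z in mm; "roll": the turn about the world's z in degrees. A call has exactly 5 rows; each row is the pose to reach, as a shift and turn from the pose commanded when the call began; what a row does not reach only later rows make up. A row lasts 1/10 s, in which the tool goes at most 50 mm and 8.59 degrees, less where a joint would pass 70% of its speed; a pose out of reach is approached as far as the arm can. A call with a gripper value outside its range is refused whole. "fingers" is the finger opening in mm, from 0 to 85.4, set as the call begins (left out, the last holds). The fingers move at their own pace and stop on an object; the grip force is fixed at half the most. Time passes only in rows, so rows that repeat a pose let the fingers close, or fill a call up. It gives the time, the measured TCP pose, the force and the opening at its end, in the units of the state.
- env.observe(): the state, without advancing time (a new reading comes with each control period).
- vision.read_camera(name): name is "scene" or "top" or "wrist"; returns the picture (480x640x3 uint8, blue, green, red); there is no depth.
- vision.camera_info(name): a dict with "K" (3x3 intrinsics, pixels), "R" (3x3) and "t" (3): a world point X has camera coordinates R X + t; the wrist camera has in their place "mount" (4x4, takes a point from camera to tool coordinates, whose origin is the TCP and whose axes are the flange's). Camera axes: x right, y down, z forward; pixel columns grow to the right and rows downward; lengths in m; the calibration is good to about 2 mm. A picture is of the moment at which its call begins: read the wrist's pose just before it. camera_info takes no time and is no camera call.
- env.close_job(): hands the job in, once; it reports no verdict.
The state is a dict: "t": time; "joint_pos": joint angles; "joint_velocities": joint speeds; "joint_torque": joint torques, N m; "tool_pos": TCP position; "eef_rot": TCP orientation; "ft_force": force on the tool from outside, world axes, zero at the start; "torque": the same for the moment, N m; "opening": opening from 0.0 (shut) to 1.0 (fully open).
Only numpy, scipy, OpenCV 4.12 (cv2) and the standard library are available. Lean on these libraries where they do the work, as an engineer would, in place of code of your own. Each camera call takes 0.05 s, during which the arm holds its last target.

## Working session

There is one attempt and no reset: what is moved stays moved. The work goes in short steps, Python scripts to look and compute and a tool call to move; the robot and the scene stay as the last step left them, time stands still between calls to the robot, and variables do not carry over. Pictures are saved under pics/ and viewed, and the job is handed in when it is done.

Besides the shell and the picture viewer there is one more tool, called in YAML: its name, and indented under it one key for each argument. move_arm: Moves the arm, as the interface text tells. Its arguments: {"type":"object","properties":{"rows":{"type":"array","items":{"type":"object","properties":{"tx":{"type":"number"},"ty":{"type":"number"},"tz":{"type":"number"},"roll":{"type":"number"}}}},"fingers":{"type":"number"}},"required":["rows"]}

```bash
mkdir -p pics; python3 - <<'E'
from plant import env, vision
import cv2
for n in ["scene","top"]:
    im=vision.read_camera(n); cv2.imwrite(f"pics/{n}0.png",im)
    i=vision.camera_info(n); print(n,i)
print(env.observe()); print(env.grip_point_offset)
E
```

```text
scene {'K': array([[600.7393322 ,   0.        , 317.1621718 ],
       [  0.        , 600.7393322 , 239.85169245],
       [  0.        ,   0.        ,   1.        ]]), 'R': array([[-0.58519673, -0.81050688,  0.02496777],
       [-0.39815564,  0.26037783, -0.87958824],
       [ 0.70641127, -0.52467322, -0.47508014]]), 't': array([0.31134553, 0.28792405, 0.49966426])}
top {'K': array([[484.33887034,   0.        , 323.9289137 ],
       [  0.        , 484.33887034, 239.30286098],
       [  0.        ,   0.        ,   1.        ]]), 'R': array([[ 0.01065752, -0.99987557, -0.01163013],
       [-0.99577832, -0.00955197, -0.09129235],
       [ 0.0911699 ,  0.01255398, -0.99575622]]), 't': array([-0.02217375,  0.54197518,  0.85076656])}
{'t': 0.1, 'joint_pos': array([ 1.04661008e+00,  1.31099271e-01,  1.48918203e+00, -9.41195839e-06,
        1.52300086e+00, -8.54222149e-02]), 'joint_velocities': array([-0.00137467, -0.00158294, -0.00081102,  0.00024012, -0.00092411,
       -0.00027717]), 'joint_torque': array([ 1.22592843e-03, -5.70951319e+01, -5.01943803e+01, -2.37023742e-04,
        8.19938636e-03,  1.24429090e-05]), 'tool_pos': array([0.25463608, 0.54273395, 0.23033479]), 'eef_rot': array([ 2.17626191e-01,  9.76031827e-01, -8.07226475e-04, -2.49032416e-04]), 'ft_force': array([-0.2527237 ,  0.11179519,  0.48456317]), 'torque': array([-0.01544512, -0.01333623,  0.02141063]), 'opening': 0.9988477883808456}
0.0187
```

View pics/scene0.png

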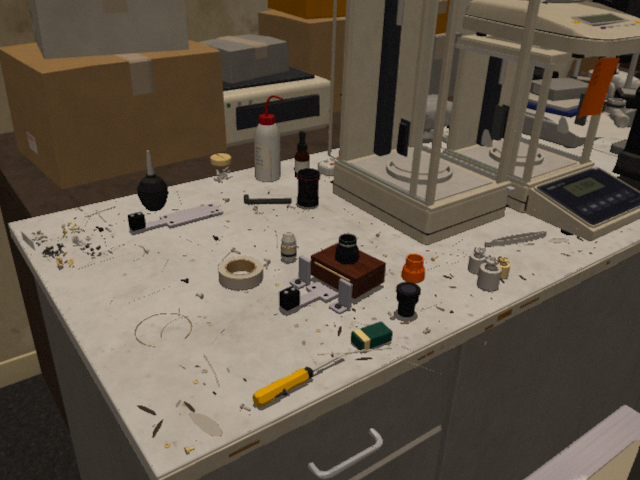

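View pics/top0.png

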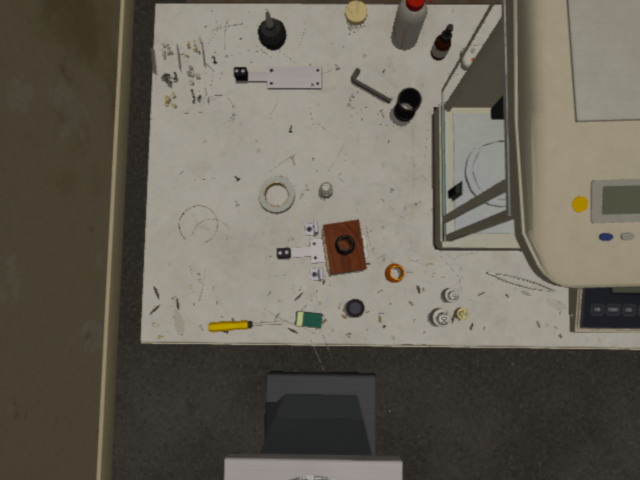

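Candidates for the plate: the one under the box (grip at about top 284,254 / scene 290,298), and the lone spare at the back (top 240,74 / scene 137,221). The first is the right one. Loupe-like things: the black one on the box (top 345,244), an orange one (395,272), and other black ones (355,308 and 405,105). I'll check the choice in a close crop.

```bash
python3 - <<'E'
import cv2
t=cv2.imread("pics/top0.png")[200:300,260:390]; s=cv2.imread("pics/scene0.png")[225:325,265:398]
cv2.imwrite("pics/tc.png",cv2.resize(t,None,fx=6,fy=6,interpolation=cv2.INTER_CUBIC))
cv2.imwrite("pics/sc.png",cv2.resize(s,None,fx=6,fy=6,interpolation=cv2.INTER_CUBIC))
E
```

```text
(no output)
```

View pics/tc.png

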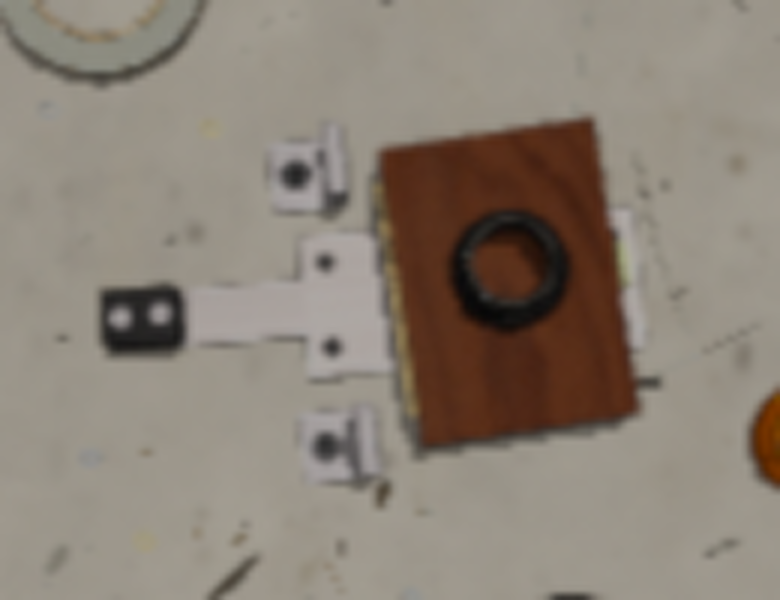

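View pics/sc.png

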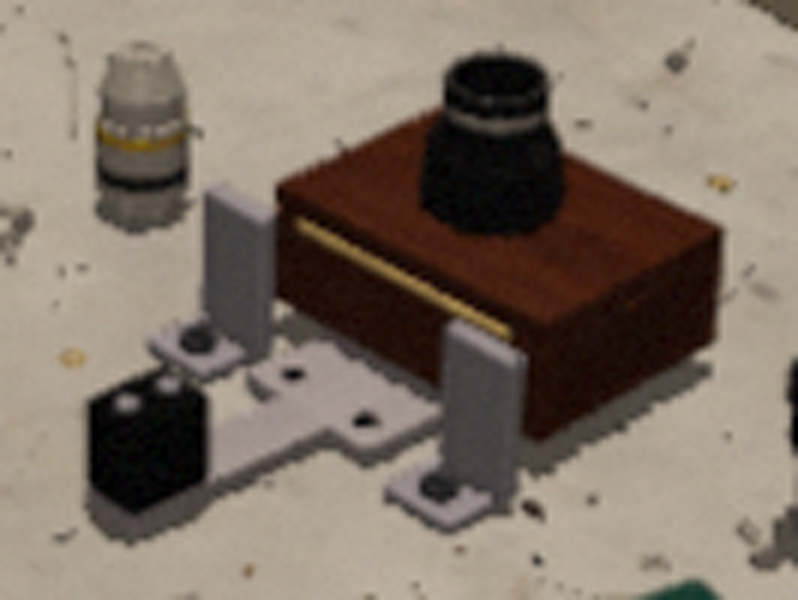

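The crops confirm the choice. The wanted plate has its grip at crop (143,320), sits between the two brackets and lies under the box with the black loupe on it. Next I'll turn pixels into positions.

```bash
cat > h.py <<'E'
import numpy as np
from plant import env, vision
def onplane(n,u,v,z):
    i=vision.camera_info(n); d=i["R"].T@np.linalg.solve(i["K"],[u,v,1]); c=-i["R"].T@i["t"]
    return c+d*(z-c[2])/d[2]
def T(cx,cy,z): return onplane("top",260+(cx+.5)/6-.5,200+(cy+.5)/6-.5,z)
def S(cx,cy,z): return onplane("scene",265+(cx+.5)/6-.5,225+(cy+.5)/6-.5,z)
E
python3 - <<'E'
from h import *
np.set_printoptions(precision=4,suppress=True)
L=lambda n,p:print(n,p)
for n,pts,z in [("gripTop",[(100,290),(182,286),(184,350),(105,355)],.030),("footL",[(268,143),(275,213),(298,412),(304,483)],.004),
 ("plate",[(303,235),(310,378),(185,287),(303,283),(195,342),(308,336)],.006),("rear",[(628,210),(644,345)],.006),("box",[(380,150),(593,120),(637,410),(420,445)],.040),("loupe rim",[(455,265),(568,265),(510,210),(510,328)],.034+.04),
 ("brTop",[(330,123),(343,120),(365,405),(378,405)],.04)]:
    P=np.array([T(*p,z) for p in pts]); print(n,P[:,:2].round(4).tolist(),"mean",P.mean(0)[:2])
for n,pts,z in [("gripTopS",[(90,403),(135,425),(207,393),(163,368)],.03),("brTopS",[(205,187),(225,180),(277,212),(258,222),(447,325),(468,318),(524,352),(506,361)],.04),("boxS",[(278,185),(545,322),(722,230)],.04)]:
    P=np.array([S(*p,z) for p in pts]); print(n,P[:,:2].round(4).tolist(),"mean",P.mean(0)[:2])
E
```

```text
gripTop [[0.5253, 0.0687], [0.5268, 0.0442], [0.5076, 0.0432], [0.5059, 0.0668]] mean [0.5164 0.0557]
footL [[0.5733, 0.0204], [0.5516, 0.018], [0.4903, 0.01], [0.4686, 0.0079]] mean [0.521  0.0141]
plate [[0.5447, 0.0091], [0.5007, 0.0064], [0.5283, 0.0452], [0.5298, 0.0089], [0.5114, 0.0419], [0.5136, 0.0072]] mean [0.5214 0.0198]
rear [[0.5533, -0.0908], [0.5118, -0.0958]] mean [ 0.5326 -0.0933]
box [[0.5671, -0.0148], [0.5766, -0.0779], [0.4908, -0.0912], [0.4798, -0.0275]] mean [ 0.5286 -0.0529]
loupe rim [[0.5302, -0.037], [0.5305, -0.069], [0.5461, -0.0525], [0.5125, -0.0527]] mean [ 0.5298 -0.0528]
brTop [[0.575, 0.0001], [0.5759, -0.0037], [0.4914, -0.0112], [0.4915, -0.015]] mean [ 0.5335 -0.0074]
gripTopS [[0.5246, 0.0696], [0.5114, 0.066], [0.5132, 0.0451], [0.5276, 0.0476]] mean [0.5192 0.0571]
brTopS [[0.5772, 0.0022], [0.5774, -0.0039], [0.5575, -0.0056], [0.5561, 0.001], [0.4936, -0.0085], [0.4933, -0.0145], [0.4746, -0.0162], [0.4739, -0.0103]] mean [ 0.5255 -0.007 ]
boxS [[0.5681, -0.0134], [0.482, -0.0283], [0.491, -0.0909]] mean [ 0.5137 -0.0442]
```

Stop: origin about (0.5255, -0.007), draw direction about (-0.119, 0.993). Grip: about (0.518, 0.056), yaw about 5.6°. I'll move above the grip.

move_arm:
  rows:
    - {"tx":17.5,"ty":-32.5,"roll":-4}
    - {"tx":35,"ty":-65,"roll":-8}
    - {"tx":52.5,"ty":-97.5,"roll":-12}
    - {"tx":70,"ty":-130,"roll":-16}
    - {"tx":88,"ty":-162,"roll":-20}

```text
$.rows[0]: bad value
```

move_arm:
  rows:
    - {"tx":17.5,"ty":-32.5,"roll":-4}
    - {"tx":35,"ty":-65,"roll":-8}
    - {"tx":52.5,"ty":-97.5,"roll":-12}
    - {"tx":70,"ty":-130,"roll":-16}
    - {"tx":88,"ty":-162,"roll":-20}

```text
$.rows[0]: bad value
```

move_arm:
  rows:
    - {"tx":20,"ty":-38,"tz":-10,"roll":-4}
    - {"tx":40,"ty":-75,"tz":-20,"roll":-8}
    - {"tx":60,"ty":-113,"tz":-40,"roll":-12}
    - {"tx":80,"ty":-150,"tz":-60,"roll":-16}
    - {"tx":87,"ty":-163,"tz":-80,"roll":-19}

```text
t: 0.6
tool_pos: [0.3431, 0.3771, 0.1502]
eef_rot: [0.378, 0.926, -0.001, 0.0]
ft_force: [0.2, 1.1, 0.3]
opening: 1.0
```

All four keys are needed in each row, so only the third call ran. Continuing from there.

move_arm:
  rows:
    - {"tx":18,"ty":-32,"tz":0,"roll":-4}
    - {"tx":35,"ty":-65,"tz":0,"roll":-8}
    - {"tx":53,"ty":-97,"tz":0,"roll":-12}
    - {"tx":70,"ty":-130,"tz":0,"roll":-16}
    - {"tx":88,"ty":-162,"tz":0,"roll":-20}

```text
t: 1.1
tool_pos: [0.43, 0.2167, 0.1509]
eef_rot: [0.532, 0.847, -0.0, -0.0]
ft_force: [0.8, 0.3, 1.3]
opening: 0.996
```

move_arm:
  rows:
    - {"tx":18,"ty":-32,"tz":0,"roll":-4}
    - {"tx":35,"ty":-65,"tz":0,"roll":-8}
    - {"tx":53,"ty":-97,"tz":0,"roll":-12}
    - {"tx":70,"ty":-130,"tz":0,"roll":-16}
    - {"tx":88,"ty":-162,"tz":0,"roll":-20}

```text
t: 1.6
tool_pos: [0.5181, 0.0546, 0.1509]
eef_rot: [0.671, 0.741, -0.0, -0.0]
ft_force: [0.7, -0.5, 0.5]
opening: 1.002
```

move_arm:
  rows:
    - {"tx":0,"ty":0,"tz":0,"roll":0}
    - {"tx":0,"ty":0,"tz":0,"roll":0}
    - {"tx":0,"ty":0,"tz":0,"roll":0}
    - {"tx":0,"ty":0,"tz":0,"roll":0}
    - {"tx":0,"ty":0,"tz":0,"roll":0}

```text
t: 2.1
tool_pos: [0.5175, 0.0571, 0.1513]
eef_rot: [0.669, 0.743, 0.0, -0.0]
ft_force: [-0.7, 0.0, -0.5]
opening: 0.998
```

```bash
python3 - <<'E'
from h import *
import cv2
o=env.observe(); im=vision.read_camera("wrist"); cv2.imwrite("pics/w1.png",im)
np.savez("w1.npz",p=o["tool_pos"],q=o["eef_rot"]); print(o["t"],o["tool_pos"],o["eef_rot"],o["joint_pos"]); print(vision.camera_info("wrist"))
E
```

```text
2.1 [0.51753085 0.05710986 0.15127394] [ 6.69395565e-01  7.42906167e-01  1.59356652e-05 -6.53624141e-05] [ 1.13335161e-02 -3.18618253e-02  1.80383359e+00  1.14340007e-04
  1.36969541e+00 -9.26958887e-02]
{'K': array([[366.48718788,   0.        , 316.88213573],
       [  0.        , 366.48718788, 242.45196892],
       [  0.        ,   0.        ,   1.        ]]), 'mount': array([[ 1.22659290e-04, -9.46892473e-01, -3.21550352e-01,
         8.35562043e-02],
       [ 9.99999985e-01,  7.74062773e-05,  1.53518309e-04,
         1.83599364e-04],
       [-1.20475316e-04, -3.21550366e-01,  9.46892469e-01,
        -1.41918564e-01],
       [ 0.00000000e+00,  0.00000000e+00,  0.00000000e+00,
         1.00000000e+00]])}
```

View pics/w1.png

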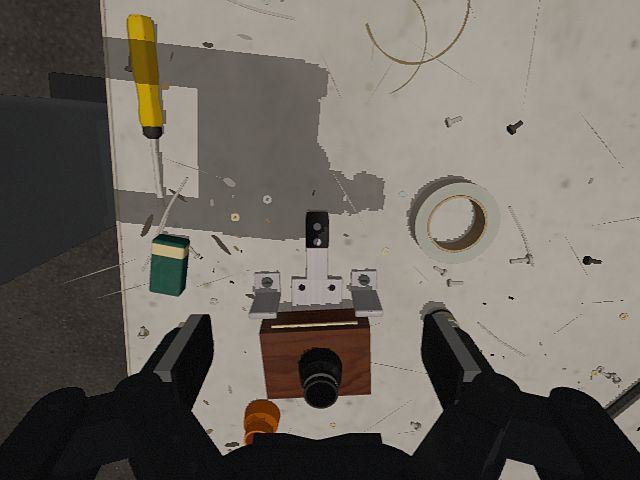

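The wrist view shows the grip block at about (317,230), with the brackets at (266,292) and (365,292) and the box behind them. I'll take an enlarged crop.

```bash
python3 - <<'E'
import cv2
t=cv2.imread("pics/w1.png")[200:330,240:390]
cv2.imwrite("pics/wc.png",cv2.resize(t,None,fx=4.5,fy=4.5,interpolation=cv2.INTER_CUBIC))
E
```

```text
(no output)
```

View pics/wc.png

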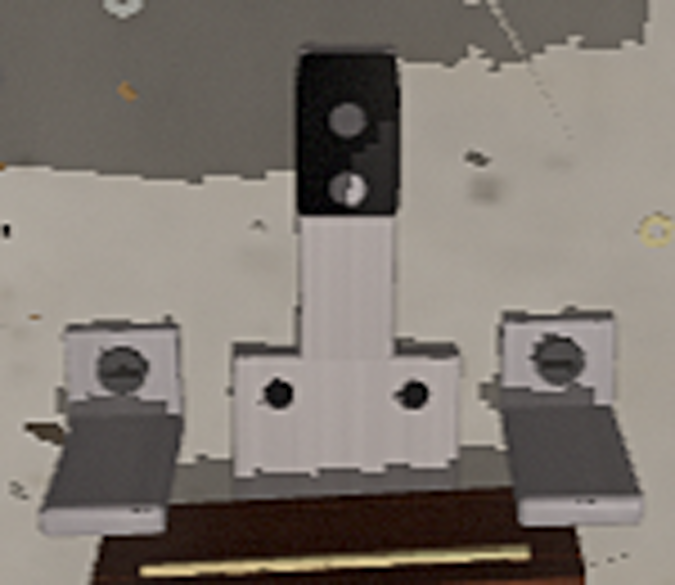

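```bash
cat >> h.py <<'E'
from scipy.spatial.transform import Rotation as Ro
def onplaneW(p,q,u,v,z):
    i=vision.camera_info("wrist"); M=i["mount"]; R=Ro.from_quat(q).as_matrix()
    c=p+R@M[:3,3]; d=R@M[:3,:3]@np.linalg.solve(i["K"],[u,v,1]); return c+d*(z-c[2])/d[2]
E
python3 - <<'E'
from h import *
w=np.load("w1.npz")
f=lambda x,y,z:onplaneW(w["p"],w["q"],240+(x+.5)/4.5-.5,200+(y+.5)/4.5-.5,z)[:2].round(4)
for n,a in dict(scr=(347,120,.03),scr2=(348,188,.03),gl=(300,56,.03),gr=(399,56,.03),gl2=(299,214,.03),gr2=(395,214,.03),pc=(278,394,.006),pd=(413,394,.006),bl=(122,370,.007),br=(558,360,.007)).items(): print(n,f(*a))
R=Ro.from_quat(w["q"]).as_matrix(); print(np.degrees(np.arctan2(R[1,1],R[0,1])))
E
```

```text
scr [0.5169 0.064 ]
scr2 [0.5183 0.0522]
gl [0.5081 0.0741]
gr [0.5243 0.0758]
gl2 [0.5105 0.0467]
gr2 [0.5267 0.0484]
pc [0.5101 0.0013]
pd [0.5359 0.004 ]
bl [0.4802 0.0037]
br [0.5623 0.0144]
5.959137224561271
```

The grip centre is (0.5176, 0.0575) with yaw 5.9°, so the tool is already aligned over it. I'll go down to TCP z of about 6 mm with the jaws wide.

move_arm:
  rows:
    - {"tx":0,"ty":0,"tz":-25,"roll":0}
    - {"tx":0,"ty":0,"tz":-55,"roll":0}
    - {"tx":0,"ty":0,"tz":-85,"roll":0}
    - {"tx":0,"ty":0,"tz":-105,"roll":0}
    - {"tx":0,"ty":0,"tz":-115,"roll":0}
  fingers: 60

```text
t: 2.65
tool_pos: [0.5161, 0.0566, 0.034]
eef_rot: [0.67, 0.743, -0.001, -0.001]
ft_force: [-0.1, -0.3, 0.2]
opening: 0.703
```

move_arm:
  rows:
    - {"tx":0,"ty":0,"tz":-10,"roll":0}
    - {"tx":0,"ty":0,"tz":-20,"roll":0}
    - {"tx":0,"ty":0,"tz":-26,"roll":0}
    - {"tx":0,"ty":0,"tz":-30,"roll":0}
    - {"tx":0,"ty":0,"tz":-30,"roll":0}

```text
t: 3.15
tool_pos: [0.5178, 0.0561, 0.0061]
eef_rot: [0.67, 0.742, -0.0, -0.0]
ft_force: [0.0, -0.6, -0.1]
opening: 0.703
```

```bash
python3 - <<'E'
from h import *
import cv2
o=env.observe(); im=vision.read_camera("wrist"); s=vision.read_camera("scene")[225:335,255:400]
cv2.imwrite("pics/w2.png",np.hstack([cv2.resize(im,(400,300)),cv2.resize(s,(400,300))])); print(o["t"],o["tool_pos"],o["ft_force"],o["opening"])
E
```

```text
3.15 [0.51782191 0.05614109 0.00608347] [ 0.03859656 -0.56487225 -0.05037842] 0.7030143347770086
```

View pics/w2.png

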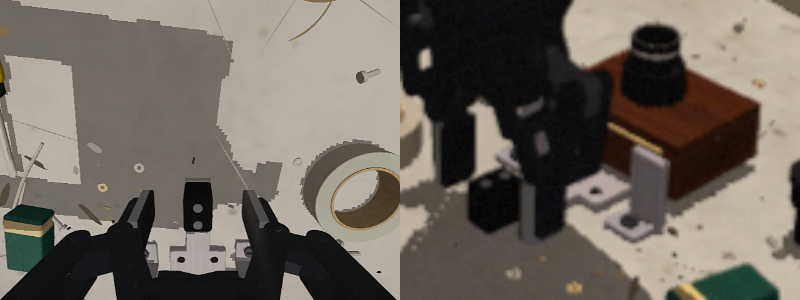

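The jaws straddle the block, which is centred at (198,207) in the left half of the picture. Closing now.

move_arm:
  rows:
    - {"tx":0,"ty":0,"tz":0,"roll":0}
    - {"tx":0,"ty":0,"tz":0,"roll":0}
    - {"tx":0,"ty":0,"tz":0,"roll":0}
    - {"tx":0,"ty":0,"tz":0,"roll":0}
    - {"tx":0,"ty":0,"tz":0,"roll":0}
  fingers: 10

```text
t: 3.75
tool_pos: [0.5183, 0.0562, 0.0068]
eef_rot: [0.67, 0.742, 0.0, 0.0]
ft_force: [-1.7, 0.8, 5.6]
opening: 0.195
```

move_arm:
  rows:
    - {"tx":0,"ty":0,"tz":0,"roll":0}
    - {"tx":0,"ty":0,"tz":0,"roll":0}
    - {"tx":0,"ty":0,"tz":0,"roll":0}
    - {"tx":0,"ty":0,"tz":0,"roll":0}
    - {"tx":0,"ty":0,"tz":0,"roll":0}

```text
t: 4.25
tool_pos: [0.5183, 0.0562, 0.0068]
eef_rot: [0.67, 0.742, 0.0, 0.0]
ft_force: [-1.0, 0.3, 5.4]
opening: 0.198
```

Gripped: the opening is about 17 mm on an 18 mm block. I'll draw it out slowly along (-0.12, 0.99).

move_arm:
  rows:
    - {"tx":-0.1,"ty":0.5,"tz":0,"roll":0}
    - {"tx":-0.2,"ty":1.5,"tz":0,"roll":0}
    - {"tx":-0.4,"ty":3,"tz":0,"roll":0}
    - {"tx":-0.6,"ty":5,"tz":0,"roll":0}
    - {"tx":-0.9,"ty":7,"tz":0,"roll":0}

```text
t: 4.75
tool_pos: [0.5177, 0.0627, 0.0068]
eef_rot: [0.67, 0.742, 0.0, 0.001]
ft_force: [0.9, -4.7, 5.2]
opening: 0.195
```

move_arm:
  rows:
    - {"tx":-0.2,"ty":2,"tz":0,"roll":0}
    - {"tx":-0.5,"ty":4,"tz":0,"roll":0}
    - {"tx":-0.7,"ty":6,"tz":0,"roll":0}
    - {"tx":-1.0,"ty":8,"tz":0,"roll":0}
    - {"tx":-1.2,"ty":10,"tz":0,"roll":0}

```text
t: 5.25
tool_pos: [0.5165, 0.0725, 0.0068]
eef_rot: [0.67, 0.742, 0.0, 0.001]
ft_force: [0.3, -5.8, 4.8]
opening: 0.195
```

```bash
python3 - <<'E'
from h import *
import cv2
o=env.observe(); im=vision.read_camera("top")[200:305,250:390]; s=vision.read_camera("scene")[225:335,255:400]
cv2.imwrite("pics/p1.png",np.hstack([cv2.resize(im,(400,300)),cv2.resize(s,(400,300))])); print(o["t"],o["tool_pos"],o["ft_force"],o["opening"])
E
```

```text
5.25 [0.51652589 0.07251586 0.00679636] [ 0.2566926  -5.83169198  4.83651918] 0.194513250655
```

View pics/p1.png

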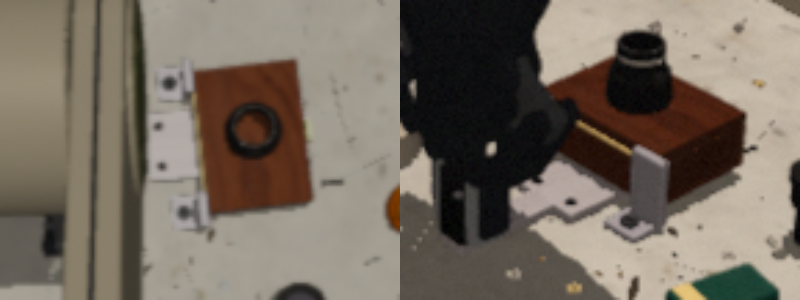

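The box, with the loupe standing on it, has reached the brackets. Carrying on.

move_arm:
  rows:
    - {"tx":-0.3,"ty":2.5,"tz":0,"roll":0}
    - {"tx":-0.6,"ty":5,"tz":0,"roll":0}
    - {"tx":-1,"ty":8,"tz":0,"roll":0}
    - {"tx":-1.3,"ty":11,"tz":0,"roll":0}
    - {"tx":-1.7,"ty":14,"tz":0,"roll":0}

```text
t: 5.85
tool_pos: [0.5149, 0.0865, 0.0068]
eef_rot: [0.67, 0.742, 0.0, 0.001]
ft_force: [0.6, -7.1, 5.8]
opening: 0.198
```

move_arm:
  rows:
    - {"tx":-0.4,"ty":3,"tz":0,"roll":0}
    - {"tx":-0.7,"ty":6,"tz":0,"roll":0}
    - {"tx":-1.1,"ty":9,"tz":0,"roll":0}
    - {"tx":-1.5,"ty":12,"tz":0,"roll":0}
    - {"tx":-1.8,"ty":15,"tz":0,"roll":0}

```text
t: 6.35
tool_pos: [0.513, 0.1014, 0.0068]
eef_rot: [0.67, 0.742, -0.0, 0.001]
ft_force: [0.3, -6.7, 5.3]
opening: 0.2
```

```bash
python3 - <<'E'
from h import *
import cv2
o=env.observe(); im=vision.read_camera("top")[200:305,250:390]; s=vision.read_camera("scene")[225:335,255:400]
cv2.imwrite("pics/p2.png",np.hstack([cv2.resize(im,(400,300)),cv2.resize(s,(400,300))])); print(o["t"],o["tool_pos"],o["ft_force"],o["opening"])
E
```

```text
6.35 [0.51304628 0.10140643 0.00681233] [ 0.3083355  -6.65179694  5.34965722] 0.19985300762795116
```

View pics/p2.png

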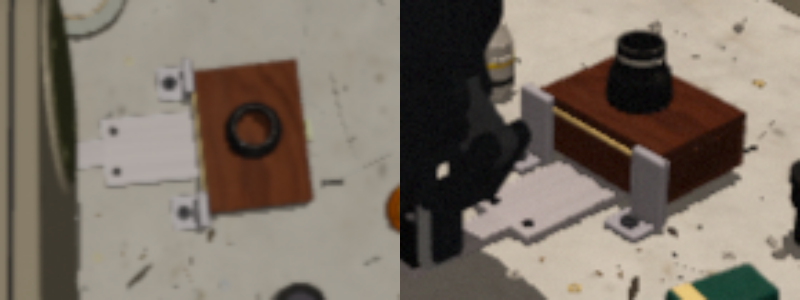

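The box is flat against both brackets, and the plate is running through the middle of the gap. Next is the stretch where the box tips off.

move_arm:
  rows:
    - {"tx":-0.4,"ty":3,"tz":0,"roll":0}
    - {"tx":-0.7,"ty":6,"tz":0,"roll":0}
    - {"tx":-1.1,"ty":9,"tz":0,"roll":0}
    - {"tx":-1.5,"ty":12,"tz":0,"roll":0}
    - {"tx":-1.8,"ty":15,"tz":0,"roll":0}

```text
t: 6.95
tool_pos: [0.5112, 0.1164, 0.0068]
eef_rot: [0.67, 0.742, -0.0, 0.001]
ft_force: [2.1, -7.2, 4.9]
opening: 0.203
```

move_arm:
  rows:
    - {"tx":-0.4,"ty":3,"tz":0,"roll":0}
    - {"tx":-0.7,"ty":6,"tz":0,"roll":0}
    - {"tx":-1.1,"ty":9,"tz":0,"roll":0}
    - {"tx":-1.5,"ty":12,"tz":0,"roll":0}
    - {"tx":-1.8,"ty":15,"tz":0,"roll":0}

```text
t: 7.45
tool_pos: [0.5093, 0.1318, 0.0068]
eef_rot: [0.67, 0.742, 0.0, 0.001]
ft_force: [1.2, -3.7, 5.1]
opening: 0.2
```

```bash
python3 - <<'E'
from h import *
import cv2
o=env.observe(); im=vision.read_camera("top")[200:305,250:390]; s=vision.read_camera("scene")[225:335,255:400]
cv2.imwrite("pics/p3.png",np.hstack([cv2.resize(im,(400,300)),cv2.resize(s,(400,300))])); print(o["t"],o["tool_pos"],o["ft_force"],o["opening"])
E
```

```text
7.45 [0.50934362 0.13180415 0.0067852 ] [ 1.16227198 -3.74090643  5.11952194] 0.199500373545578
```

View pics/p3.png

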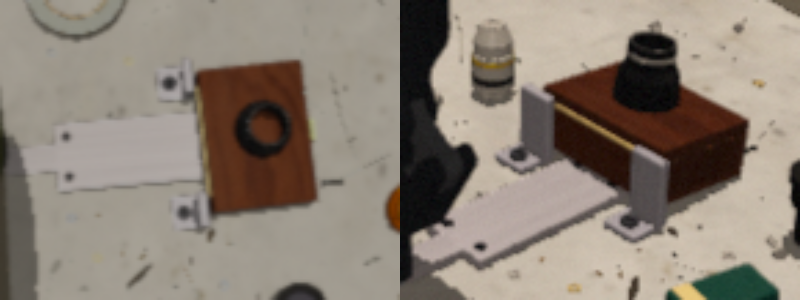

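The box has tipped back onto its rear edge and the loupe is still standing on it. Carrying on.

move_arm:
  rows:
    - {"tx":-0.4,"ty":3,"tz":0,"roll":0}
    - {"tx":-0.7,"ty":6,"tz":0,"roll":0}
    - {"tx":-1.1,"ty":9,"tz":0,"roll":0}
    - {"tx":-1.5,"ty":12,"tz":0,"roll":0}
    - {"tx":-1.8,"ty":15,"tz":0,"roll":0}

```text
t: 8.05
tool_pos: [0.5075, 0.1469, 0.0068]
eef_rot: [0.67, 0.742, 0.0, 0.001]
ft_force: [0.2, -4.0, 5.8]
opening: 0.197
```

move_arm:
  rows:
    - {"tx":-0.4,"ty":3,"tz":0,"roll":0}
    - {"tx":-0.7,"ty":6,"tz":0,"roll":0}
    - {"tx":-1.1,"ty":9,"tz":0,"roll":0}
    - {"tx":-1.5,"ty":12,"tz":0,"roll":0}
    - {"tx":-1.8,"ty":15,"tz":0,"roll":0}

```text
t: 8.55
tool_pos: [0.5057, 0.1619, 0.0068]
eef_rot: [0.67, 0.742, 0.0, 0.001]
ft_force: [0.1, -4.4, 6.1]
opening: 0.198
```

```bash
python3 - <<'E'
from h import *
import cv2
o=env.observe(); im=vision.read_camera("top")[200:305,250:390]; s=vision.read_camera("scene")[225:335,255:400]
cv2.imwrite("pics/p4.png",np.hstack([cv2.resize(im,(400,300)),cv2.resize(s,(400,300))])); print(o["t"],o["tool_pos"],o["ft_force"],o["opening"])
E
```

```text
8.55 [0.50571227 0.16189901 0.00679114] [ 0.05540816 -4.36413129  6.10312878] 0.1982922409356787
```

View pics/p4.png

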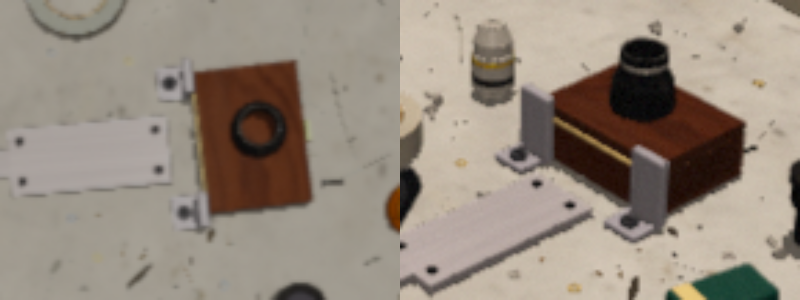

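The box is down flat with the loupe standing on it. The plate's rear is past the uprights but still between the feet, so I'll go 25 mm further, slowing to a stop.

move_arm:
  rows:
    - {"tx":-0.4,"ty":3,"tz":0,"roll":0}
    - {"tx":-0.8,"ty":7,"tz":0,"roll":0}
    - {"tx":-1.3,"ty":11,"tz":0,"roll":0}
    - {"tx":-1.8,"ty":15,"tz":0,"roll":0}
    - {"tx":-2.3,"ty":19,"tz":0,"roll":0}

```text
t: 9.15
tool_pos: [0.5035, 0.1809, 0.0068]
eef_rot: [0.67, 0.742, 0.0, 0.001]
ft_force: [-0.4, -4.8, 6.2]
opening: 0.2
```

move_arm:
  rows:
    - {"tx":-0.4,"ty":3,"tz":0,"roll":0}
    - {"tx":-0.7,"ty":5,"tz":0,"roll":0}
    - {"tx":-0.8,"ty":6,"tz":0,"roll":0}
    - {"tx":-0.8,"ty":6,"tz":0,"roll":0}
    - {"tx":-0.8,"ty":6,"tz":0,"roll":0}

```text
t: 9.65
tool_pos: [0.5026, 0.1871, 0.0068]
eef_rot: [0.67, 0.742, 0.0, 0.0]
ft_force: [0.4, -3.4, 6.3]
opening: 0.203
```

move_arm:
  rows:
    - {"tx":0,"ty":0,"tz":0,"roll":0}
    - {"tx":0,"ty":0,"tz":0,"roll":0}
    - {"tx":0,"ty":0,"tz":0,"roll":0}
    - {"tx":0,"ty":0,"tz":0,"roll":0}
    - {"tx":0,"ty":0,"tz":0,"roll":0}
  fingers: 45

```text
t: 10.15
tool_pos: [0.5018, 0.1872, 0.0061]
eef_rot: [0.67, 0.742, -0.0, -0.0]
ft_force: [-0.3, -0.2, 0.1]
opening: 0.527
```

```bash
python3 - <<'E'
from h import *
import cv2
o=env.observe(); im=vision.read_camera("wrist"); s=vision.read_camera("scene")[225:375,205:400]
cv2.imwrite("pics/p5.png",np.hstack([cv2.resize(im,(400,300)),cv2.resize(s,(400,300))])); print(o["t"],o["tool_pos"],o["ft_force"],o["opening"])
E
```

```text
10.15 [0.50178991 0.1871802  0.00610217] [-0.26970244 -0.2057415   0.13313876] 0.5266701052301468
```

View pics/p5.png

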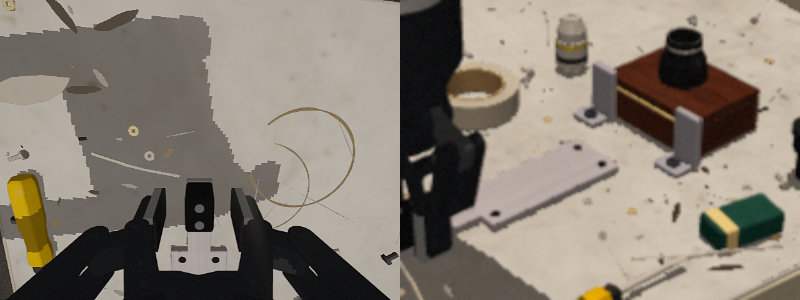

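Released: the jaws are clear on both sides, the plate lies flat past the feet, and the force reads zero. Going straight up.

move_arm:
  rows:
    - {"tx":0,"ty":0,"tz":5,"roll":0}
    - {"tx":0,"ty":0,"tz":15,"roll":0}
    - {"tx":0,"ty":0,"tz":30,"roll":0}
    - {"tx":0,"ty":0,"tz":50,"roll":0}
    - {"tx":0,"ty":0,"tz":75,"roll":0}

```text
t: 10.75
tool_pos: [0.5017, 0.1871, 0.0828]
eef_rot: [0.67, 0.742, -0.0, -0.0]
ft_force: [0.7, -1.2, 0.1]
opening: 0.527
```

move_arm:
  rows:
    - {"tx":0,"ty":20,"tz":20,"roll":0}
    - {"tx":0,"ty":50,"tz":40,"roll":0}
    - {"tx":0,"ty":85,"tz":60,"roll":0}
    - {"tx":0,"ty":110,"tz":70,"roll":0}
    - {"tx":0,"ty":120,"tz":70,"roll":0}

```text
t: 11.25
tool_pos: [0.5033, 0.3102, 0.1555]
eef_rot: [0.669, 0.743, 0.003, 0.001]
ft_force: [0.1, 0.5, 0.3]
opening: 0.531
```

move_arm:
  rows:
    - {"tx":0,"ty":0,"tz":0,"roll":0}
    - {"tx":0,"ty":0,"tz":0,"roll":0}
    - {"tx":0,"ty":0,"tz":0,"roll":0}
    - {"tx":0,"ty":0,"tz":0,"roll":0}
    - {"tx":0,"ty":0,"tz":0,"roll":0}

```text
t: 11.75
tool_pos: [0.502, 0.3063, 0.1509]
eef_rot: [0.67, 0.742, -0.0, -0.0]
ft_force: [1.6, 0.8, 0.4]
opening: 0.525
```

```bash
python3 - <<'E'
from h import *
import cv2
o=env.observe(); im=vision.read_camera("top")[195:315,190:380]; s=vision.read_camera("scene")[225:375,205:400]
cv2.imwrite("pics/p6.png",np.hstack([cv2.resize(im,(475,300),interpolation=2),cv2.resize(s,(325,250))[:300] if 0 else cv2.resize(s,(325,300))])); print(o["t"],o["tool_pos"],o["ft_force"],o["opening"])
E
```

```text
11.75 [0.50195976 0.30630609 0.15089271] [1.56441105 0.76794552 0.39115037] 0.5252783750298173
```

View pics/p6.png

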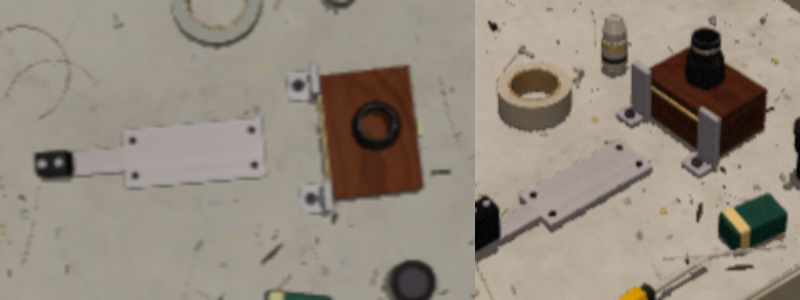

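The plate lies flat with its rear edge at about (265,150), beyond the feet (front at about 287). The box is flat behind the brackets with the loupe upright at (376,125).

```bash
python3 -c "
from plant import env
print(env.close_job())"
```

```text
the job is handed in; nothing more can be done
None
```

I gripped the wanted plate by its black grip block and slid it about 131 mm out between the brackets. I let go of it lying flat on the worktop, moved the arm clear and handed in the job at about 12 s.

- **Plate:** in the last pictures it lies flat, with its rear edge beyond the bracket feet.
- **Box and loupe:** the box tipped back briefly as the plate left it, then came down flat behind and against the brackets. The loupe is still standing upright on it.
- **Contact and force:** nothing touched the box or the loupe, judging by the pictures. The force readings after each move stayed under about 10 N.
- **Checks:** the camera measurements of the grip agreed to about 2 mm, and no final check failed or disagreed. Two early move calls were refused for leaving out keys, and nothing moved in them.

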